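# Seat a sensor module under the inspection hood and hold its shutter open

### The job

Take the black sensor module from the blue tray, set it lens up in the flared channel of the inspection fixture and slide it, brass terminals first, under the blue hood until it is fully home against the end stop. Then pull the orange handle of the spring-closed shutter outward until its red pointer stands over the green clip on the scale, and finish while still holding it there (the spring shuts it if let go). Leave the other things on the table and in the tray where they are.

Things in the scene. Friction and masses are not known exactly. Their poses are not given: they have to be found in the camera images.
- module: Black sensor module, a loose plastic block 80 x 34 x 30 mm (x, y, z), about 90 g, in the tray. Origin: centre of its underside; z up, lens (20 mm across) on top; +x to its nose, the end with five brass terminals, which points away from the robot within 0.5 rad at the start. Grip it across its 34 mm width near the tail (-x): the nose end goes under the hood.
- module_nose (a point): Middle of the lower edge of the module's nose face, 40 mm ahead of its origin.
- fixture: Fixed inspection fixture; place and yaw (within 0.3 rad) vary. Origin: at table height below the hood; +x: the way the module slides in (away from the robot), +y left, z up. Grey base plate, x -135 to 40 mm; the module slides on its floor, at z 8 mm. Shutter arm, handle and scale are on the -y side of the hood, over an aluminium wing (top z 48 mm) that reaches y -125 mm.
- channel_mouth (a point): Middle of the channel floor at its wide end, fixture x -123, z 8 mm. Here the inner faces of the two rails (10 mm high, tops at z 18 mm) are about 77 mm apart; they narrow like a funnel to 38 mm at x -30 mm.
- hood_mouth (a point): Middle of the channel floor at the blue hood's entry, fixture x -21, z 8 mm. The opening is 38 mm wide and 34 mm high above the floor; roof underside at z 42 mm, roof top z 50 mm, outer width 54 mm. The hood runs from here to the end stop, 46 mm on, with a window in its roof.
- seat (a point): Foot of the end stop's face, middle of the channel floor (fixture x 25, z 8 mm). module_nose is here when the module is fully home; then its origin is at fixture x -15 mm and its last 34 mm stick out of the hood towards the robot.
- shutter: Steel shutter on the hood's roof with arm (top z 55 mm) and orange handle, one rigid part sliding along the fixture's -y, from shut (start) to a stop at 70 mm. Origin and axes are the fixture's when shut. A spring closes it: about 3.6 N when shut plus 0.12 N per mm of pull.
- handle_top (a point): Centre of the top face of the shutter's orange handle, an upright bar 12 mm thick along y, 44 mm long along x, 32 mm high (top at z 87 mm); at fixture x 2, y -78 mm when shut. Moves with the shutter. Pinch it from above across its 12 mm; both sides are free above z 58 mm.
- pointer (a point): Tip of the shutter's red pointer, a 3 mm wide finger reaching in +x from the arm over the white scale, 18 mm to the +y side of the handle's middle. Moves with the shutter.
- mark: The green clip on the white scale, 18 x 10 x 3 mm (10 mm along the sliding direction); origin: centre of its underside; same axes as the fixture. It is 24 to 54 mm from the shut pointer along the fixture's -y, different each time. The pointer passes just above it; the pointer is at the mark when both have the same y in the fixture frame.
- cover_a: A grey lens cover with a round white boss, 56 x 36 x 22 mm, lying in the tray (bystander). Origin: centre of its underside.
- cover_b: A second such lens cover in the tray (bystander). The module and the two covers take the tray's three places, 90 mm apart, in any order.
- cleaner: Cleaner bottle 52 mm across, 130 mm high, to the robot's right (bystander). Origin: centre of its underside.
- screwdriver: Screwdriver lying to the far left (bystander).
- brush: Brush lying to the right (bystander).
- loupe: Small dark eye loupe, 44 mm across, 40 mm high, right (bystander). Origin: centre of its underside.
- cup: White cup, 70 mm across, 80 mm high, far right (bystander). Origin: centre of its underside.
Mind the look-alikes: they are no part of the job. Leave any pink look-alike of the module alone.

How it is judged (in metres and radians):
On the way, in this order (a step that is already met when the one before it is completed fails the run):
1. the module is fully home under the hood while the shutter is still shut (x of module_nose in the frame of fixture between 0.021 and 0.029 m and y of module_nose in the frame of fixture between -0.005 and 0.005 m and z of module in the frame of fixture below 0.0115 m and x of module in the frame of fixture below -0.009 m and angle between module's own z axis and vertical below 0.1 rad and angle between the x axis of module and the x axis of fixture, either way round below 0.12 rad and y of shutter in the frame of fixture above -0.01 m), for 0.2 s.
2. the shutter's pointer is held over the green clip (y of pointer in the frame of mark between -0.006 and 0.006 m and contact force between the fingers and shutter above 1.5 N), for 0.3 s.
At the end, for the whole second after the job is handed in: The module lies flat, lens up, terminals first, nose within 4 mm of the end stop and 5 mm of the channel's middle; the fingers still hold the shutter against its spring (over 1.5 N), at rest, pointer within 6 mm of the clip's middle; so through the last second (all of step 2 and x of module_nose in the frame of fixture between 0.021 and 0.029 m and y of module_nose in the frame of fixture between -0.005 and 0.005 m and z of module in the frame of fixture below 0.0115 m and x of module in the frame of fixture below -0.009 m and angle between module's own z axis and vertical below 0.1 rad and angle between the x axis of module and the x axis of fixture, either way round below 0.12 rad and linear speed of shutter below 0.01 m/s); the arm keeps its last pose, push and grip.
It fails at once if a bystander on the table or in the tray is pushed more than 30 mm or knocked over (distance of any of cover_a, cover_b, cleaner, screwdriver, brush, loupe, cup from where it was at the start of the episode above 0.03 m or angle between any of cover_a, cover_b, cleaner, loupe, cup's own z axis and vertical above 0.5 rad).
It also fails if it takes over 51 s, if anything falls off the work surface, if the arm or the gripper's body presses on something with over 40 N, if the wrist force passes 120 N, or if a joint passes its speed limit or range.

### The arm

A 6-joint arm with a two-finger parallel gripper is mounted at the origin on the work surface. World frame = base frame: x ahead of the robot, y to its left, z up, the work surface at z = 0. Lengths are in mm, angles in rad, forces in N, time in s.
With the tool pointing down it reaches from about 350 to 975 mm from the base axis. Payload 7.1 kg.
Tool frame: the origin (TCP) lies at the very end of the fingers, on their centre line; the grasp point (between the pads) lies 19 mm behind it; z points along the fingers, y is the line along which they close (so a half turn about z gives the same grasp; the last joint's range is limited). The gripper opens to 88 mm and grips with 3 to 60 N. Pads are 20 mm wide; open, the fingers measure 115 mm over their backs; the gripper's body (75 mm by 178 mm) begins 61 mm behind the grasp point.
Start: joints at [1.205, 0.423, 1.63, -0, 1.089, -0.019], TCP at [212.399, 587.785, 183.675] pointing down, gripper open.
Joint ranges: [-3, 3], [-0.9, 2.11], [0.09, 2.58], [-1.31, 4.45], [0.11, 2.69], [-2.54, 2.54]. Speed limits (rad/s): [2.39, 2.39, 3.01, 3.14, 3.14, 3.14].

### API

Orientations are given as a rotation vector (axis times angle).
In Python, from workcell import get_obs, get_image, job, models gives the robot as it stands.
- The arm moves only by the tool jog_arm, never from a script. Its argument "increments" is one flat list of numbers, 7 for each row, row after row: the turn, a rotation vector about the tool's x, y, z in degrees, then the shift along the tool's x, y, z in mm, then the opening in per cent of the stroke, from 0 (shut) to 100 (fully open). A call has 1 to 12 rows; each row shifts and turns the commanded pose from where the row before left it, along the tool's axes as they then stand; what a row does not reach is not made up. A row lasts 1/8 s, in which the tool goes at most 62.5 mm and 10.7 degrees, less where a joint would pass 70% of its speed; a pose out of reach is approached as far as the arm can. A call is refused whole if a number of a shift passes 62.5 or a number of a turn 10.7, either way. A call with a gripper value outside its range is refused whole. The fingers move at their own pace and stop on an object; the grip force is fixed at half the most. Time passes only in rows, so rows that do not move let the fingers close. It gives the time, the measured TCP pose, the force, the opening and the grip force at its end, in the units of the state.
- get_obs(): the state, without advancing time (a new reading comes with each control period).
- get_image(name): name is "scene" or "side" or "wrist"; returns a dict with "pixels" (384x512x3 uint8, blue, green, red), "depth" (384x512 float32, mm along the optical axis (not along the pixel's ray), 0 where there is no reading), "fx", "fy", "cx", "cy" (pixels), "cam_to_world" (4x4, takes a point from camera to world coordinates); the wrist camera has in their place "tool_from_camera" (4x4, takes a point from camera to tool coordinates, whose origin is the TCP and whose axes are the flange's). Camera axes: x right, y up, looking along -z (the intrinsics and any distortion apply to the point x, -y, -z); pixel columns grow to the right and rows downward; lengths in mm; the calibration is good to about 2 mm. A picture is of the moment at which its call begins: read the wrist's pose just before it.
- job.close_job(): hands the job in; it is judged then, once.
Trained networks look in the newest picture that a camera, given by its name, has taken for a name from the list of things; names that differ only in an ending like _2 or _b are one class to them, and where a whole thing is asked for, a point or a joint stands for the part that bears it (a point fixed in the world has none). Each returns a list of dicts, best first, with "p" (0 to 1); they miss things now and then, are a little off and sometimes report something else, mostly with a low value. They report only what shows in the picture. A call takes as long as a camera call. They do not tell look-alikes from the thing itself.
- models.look_for(target, camera): "centre" ([x, y, z] in mm, in world coordinates, good to about 4 mm: the middle of the surface that is visible of it).
- models.regions_of(target, camera): "region" (384x512 bool, what is visible of it).
The state is a dict: "t": time; "qpos": joint angles; "qvel": joint speeds; "joint_torque": joint torques, N m; "ee_pos": TCP position; "orientation": TCP orientation; "ft_force": force on the tool from outside, world axes, zero at the start; "moment": the same for the moment, N m; "width": finger opening in mm; "grasp_force": force on a finger pad.
Only numpy, scipy, OpenCV 4.12 (cv2) and the standard library are available. Lean on these libraries where they do the work, as an engineer would, in place of code of your own. Each camera call takes 0.05 s, during which the arm holds its last target. There are 200 camera calls.

## Working session

There is one attempt and no reset: what is moved stays moved. The work goes in short steps, Python scripts to look and compute and a tool call to move; the robot and the scene stay as the last step left them, time stands still between calls to the robot, and variables do not carry over. Pictures are saved under pics/ and viewed, at most 10 in all, crops included, and the job is handed in when it is done.

Besides the shell and the picture viewer there is one more tool, called after "Call:" in YAML: its name, and indented under it one key for each argument. jog_arm: Moves the arm, as the interface text tells. Its arguments: {"type":"object","properties":{"increments":{"type":"array"}},"required":["increments"]}

```bash
mkdir -p pics
cat > h.py <<'E'
import numpy as np, cv2
from workcell import get_obs, get_image, job, models
from scipy.spatial.transform import Rotation as R
def T_tool():
    o=get_obs(); T=np.eye(4); T[:3,:3]=R.from_rotvec(o["orientation"]).as_matrix(); T[:3,3]=o["ee_pos"]; return T
def cloud(name):
    Tt=T_tool(); im=get_image(name)
    M=im["cam_to_world"] if "cam_to_world" in im else Tt@np.array(im["tool_from_camera"])
    d=im["depth"]; v,u=np.mgrid[:384,:512]
    P=np.stack([(u-im["cx"])/im["fx"]*d,-(v-im["cy"])/im["fy"]*d,-d,np.ones_like(d)],-1)@np.array(M).T
    P=P[...,:3]; P[d==0]=np.nan
    return im,P
E
python3 - <<'E'
from h import *
o=get_obs();print(o)
for c in("scene","side"):
    im,P=cloud(c); cv2.imwrite(f"pics/{c}0.png",im["pixels"]); np.save(c+"P.npy",P)
    print(c,[k for k in im if k not in("pixels","depth")])
    for t in("module","fixture","handle_top","pointer","mark","cover_a","hood_mouth"):
        try: print(t,[(np.round(r["centre"]).tolist(),round(r["p"],2)) for r in models.look_for(t,c)][:3])
        except Exception as e: print(t,e)
E
```

```text
{'t': 0.0, 'qpos': array([ 1.20498072e+00,  4.23840109e-01,  1.63069382e+00, -1.43836914e-05,
        1.08859575e+00, -1.89926975e-02]), 'qvel': array([ 3.51347872e-04, -8.34148752e-06,  7.90372074e-04,  1.65906655e-04,
       -9.42589906e-04, -1.49819064e-03]), 'joint_torque': array([-4.42185075e-03, -5.44624114e+01, -2.73653662e+01,  6.42694579e-02,
        2.26701127e-02, -1.19193078e-04]), 'ee_pos': array([212.19843864, 587.21506151, 182.90070175]), 'orientation': array([-5.42002773e-01, -3.09419840e+00,  2.37341044e-03]), 'ft_force': array([-0.26031771,  0.23079056, -0.42335133]), 'moment': array([ 0.01563944,  0.00924777, -0.02655639]), 'grasp_force': 0.0, 'width': 87.6811792728951}
scene ['fx', 'fy', 'cx', 'cy', 'cam_to_world']
module [([533.0, 194.0, 43.0], 0.83), ([384.0, 203.0, 28.0], 0.55), ([682.0, 108.0, 30.0], 0.54)]
fixture [([585.0, -68.0, 10.0], 0.64), ([583.0, -116.0, 58.0], 0.23)]
handle_top [([598.0, -114.0, 56.0], 0.52)]
pointer [([591.0, -118.0, 50.0], 0.67)]
mark []
cover_a [([541.0, 281.0, 28.0], 0.74), ([544.0, 374.0, 29.0], 0.48)]
hood_mouth [([586.0, -65.0, 16.0], 0.78), ([553.0, 533.0, 25.0], 0.71)]
side ['fx', 'fy', 'cx', 'cy', 'cam_to_world']
module [([522.0, 177.0, 40.0], 0.88), ([370.0, 186.0, 29.0], 0.71), ([664.0, 91.0, 32.0], 0.57)]
fixture [([563.0, -91.0, 8.0], 0.6), ([520.0, 178.0, 36.0], 0.34)]
handle_top [([587.0, -111.0, 58.0], 0.73)]
pointer [([590.0, -113.0, 54.0], 0.73)]
mark [([588.0, -112.0, 54.0], 0.74)]
cover_a [([591.0, -112.0, 58.0], 0.71), ([527.0, 272.0, 27.0], 0.51), ([540.0, 363.0, 28.0], 0.47)]
hood_mouth [([564.0, -89.0, 10.0], 0.88)]
```

```bash
python3 -c "
import cv2,numpy as np
a=cv2.imread('pics/scene0.png');b=cv2.imread('pics/side0.png')
cv2.imwrite('pics/both0.png',cv2.resize(np.vstack([a,b]),None,fx=.78,fy=.78))"
```

```text
(no output)
```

View pics/both0.png

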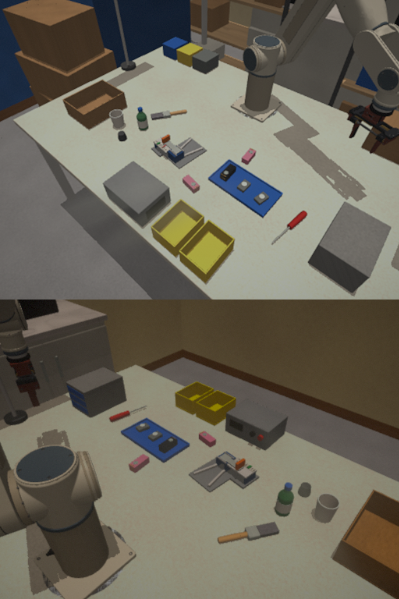

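Call:
jog_arm:
  increments: [0,0,0,-20,-12,-20,100,0,0,0,-43,-26,-20,100,0,0,0,-43,-26,-20,100,0,0,0,-43,-26,-20,100,0,0,0,-43,-26,-20,100,0,0,0,-43,-26,-10,100,0,0,0,-43,-26,-10,100,0,0,0,-43,-26,0,100,0,0,0,-43,-26,0,100,0,0,0,-30,-20,0,100,0,0,0,-15,-10,0,100,0,0,0,0,0,0,100]

```text
t: 2.3
ee_pos: [512.3, 213.3, 303.6]
orientation: [-0.544, -3.094, -0.0]
ft_force: [0.0, 0.5, 0.0]
width: 87.8
grasp_force: 0.0
```

Run:
```python
from h import *
print(np.round(T_tool(),3))
im,P=cloud("wrist"); print(np.round(im["tool_from_camera"],2), im["fx"])
cv2.imwrite("pics/w1.png",im["pixels"]); np.save("w1P.npy",P)
for t in("module","cover_a"):
    print(t,[(np.round(r["centre"]).tolist(),round(r["p"],2)) for r in models.look_for(t,"wrist")][:3])
r=models.regions_of("module","wrist")
for q in r[:3]:
    m=q["region"]; X=P[m]; X=X[np.isfinite(X).all(1)]; z=np.percentile(X[:,2],[5,50,95])
    top=X[abs(X[:,2]-np.median(X[:,2]))<4]; print(round(q["p"],2),m.sum(),z,top.mean(0),cv2.minAreaRect(top[:,:2].astype(np.float32)), np.argwhere(m).mean(0))
```

```text
[[-9.40000e-01  3.41000e-01 -0.00000e+00  5.12256e+02]
 [ 3.41000e-01  9.40000e-01  0.00000e+00  2.13304e+02]
 [ 0.00000e+00  0.00000e+00 -1.00000e+00  3.03590e+02]
 [ 0.00000e+00  0.00000e+00  0.00000e+00  1.00000e+00]]
[[   0.      0.96    0.29   80.85]
 [   1.     -0.     -0.     -1.15]
 [  -0.      0.29   -0.96 -199.89]
 [   0.      0.      0.      1.  ]] 330.93898263674305
module [([524.0, 189.0, 38.0], 0.83), ([660.0, 104.0, 28.0], 0.58)]
cover_a [([533.0, 284.0, 25.0], 0.81), ([539.0, 373.0, 25.0], 0.79)]
0.8 1312 [ 4.98375091 28.36190619 30.20026968] [672.78497162  98.52351018  28.73897913] ((673.6502075195312, 97.78266906738281), (80.03404235839844, 34.80701446533203), 80.39242553710938) [263.13567073 212.50533537]
0.74 1395 [25.82143293 38.78137056 40.3553938 ] [523.41469109 186.55960775  38.8649805 ] ((524.5762329101562, 186.0625762939453), (79.94151306152344, 34.260986328125), 1.9191935062408447) [162.73046595 230.51971326]
0.55 1695 [26.36731887 28.79301417 30.44797578] [373.86268185 196.952447    28.81327766] ((374.42010498046875, 196.6163330078125), (80.12835693359375, 34.06986618041992), 4.5798659324646) [ 56.45486726 198.87787611]
```

View pics/w1.png

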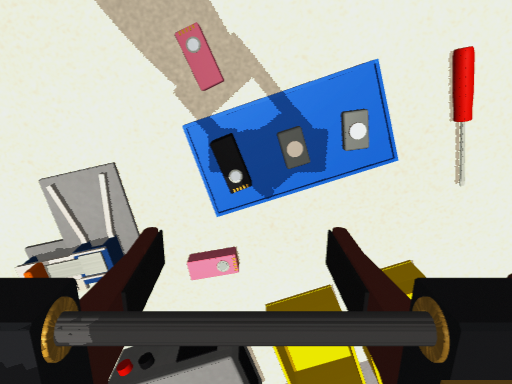

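Run:
```python
from h import *
P=np.load("w1P.npy").reshape(-1,3); P=P[np.isfinite(P).all(1)]
m=(np.hypot(P[:,0]-524,P[:,1]-186)<50)&(P[:,2]>34)&(P[:,2]<45)
X=P[m]; c=X.mean(0); w,v=np.linalg.eigh(np.cov((X-c)[:,:2].T)); a=np.degrees(np.arctan(v[1,1]/v[0,1]))
print(c,a,cv2.minAreaRect(X[:,:2].astype(np.float32)))
n=(np.hypot(P[:,0]-524,P[:,1]-186)<110)&~((np.hypot(P[:,0]-524,P[:,1]-186)<50))&(P[:,1]<220)
print(np.percentile(P[n][:,2],[2,25,50,75,90,97,100]))
n=(np.hypot(P[:,0]-524,P[:,1]-186)<42)&(P[:,2]<20); print("floor",np.percentile(P[n][:,2],[10,50,90]))
# fixture rails: rough
T=T_tool(); print(T[:3,3])
y=np.radians(a); g=np.array([524.6,186.0])-23*np.array([np.cos(y),np.sin(y)]); print("grasp xy",g,"shift tool",T[:3,:3].T@np.r_[g-T[:2,3],22-T[2,3]])
```

```text
[523.33099737 186.49829379  38.84139418] 1.7489618916145033 ((524.579345703125, 186.07452392578125), (79.94779205322266, 34.278072357177734), 1.8839561939239502)
[ -2.58045421  -0.52276126 426.89006966 438.61012333 444.94121311
 445.75784939 447.04269475]
floor [ 7.66525106  8.88153016 10.13181057]
[511.37203825 214.71225367 303.68616117]
grasp xy [501.61071469 185.29803073] shift tool [ -0.85404231 -31.02041017 281.68169644]
```

Call:
jog_arm:
  increments: [0,0,0,-1,-31,0,60,0,0,-7.3,0,0,40,60,0,0,-7.3,0,0,40,60,0,0,-7.3,0,0,40,60,0,0,0,0,0,40,60,0,0,0,0,0,35,60,0,0,0,0,0,25,60,0,0,0,0,0,10,60,0,0,0,0,0,0,60]

```text
t: 3.62
ee_pos: [502.2, 184.7, 73.6]
orientation: [0.057, -3.14, 0.0]
ft_force: [0.5, -0.0, -0.5]
width: 52.8
grasp_force: 0.0
```

Run:
```python
from h import *
T=np.mean([T_tool() for _ in range(1)],0); print(np.round(T,3))
im,P=cloud("wrist"); cv2.imwrite("pics/w2.png",im["pixels"])
for q in models.regions_of("module","wrist")[:2]:
    m=q["region"]; X=P[m]; X=X[np.isfinite(X).all(1)]; top=X[abs(X[:,2]-39)<4]
    if len(top)>50:
        r=cv2.minAreaRect(top[:,:2].astype(np.float32)); print(round(q["p"],2),len(top),top[:,2].mean(),r)
        y=np.radians(r[2] if r[1][0]>r[1][1] else r[2]-90); g=np.array(r[0])-23*np.array([np.cos(y),np.sin(y)]); print(np.degrees(y),T[:3,:3].T@np.r_[g-T[:2,3],22-T[2,3]])
```

```text
[[-9.99000e-01 -3.60000e-02 -1.00000e-03  5.02174e+02]
 [-3.60000e-02  9.99000e-01 -0.00000e+00  1.84691e+02]
 [ 1.00000e-03 -0.00000e+00 -1.00000e+00  7.35980e+01]
 [ 0.00000e+00  0.00000e+00  0.00000e+00  1.00000e+00]]
0.69 4194 38.90399969171879 ((524.4774780273438, 186.11880493164062), (80.0880126953125, 33.98896408081055), 1.9101663827896118)
1.9101663827896116 [ 0.62710675  0.69317226 51.59827556]
```

View pics/w2.png

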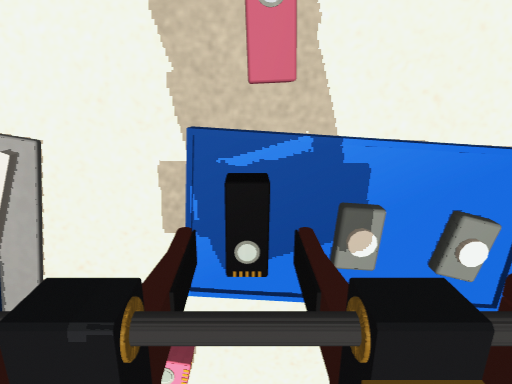

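Call:
jog_arm:
  increments: [0,0,0,0.5,0.7,25,60,0,0,0,0,0,18,60,0,0,0,0,0,8.5,60,0,0,0,0,0,0,60,0,0,0,0,0,0,10,0,0,0,0,0,0,10,0,0,0,0,0,0,10,0,0,0,0,0,0,10]

```text
t: 4.72
ee_pos: [502.1, 184.9, 22.4]
orientation: [-0.056, 3.141, 0.0]
ft_force: [-0.8, -1.0, 0.6]
width: 16.0
grasp_force: 0.0
```

```bash
python3 - <<'E'
from h import *
o=get_obs(); print(o["width"],o["grasp_force"],o["ee_pos"])
im,P=cloud("wrist"); s,Q=cloud("side"); cv2.imwrite("pics/w3.png",np.hstack([im["pixels"][120:],cv2.resize(s["pixels"][100:232,100:288],None,fx=2,fy=2)]) )
E
python3 -c "
import cv2;a=cv2.imread('pics/w3.png');print(a.shape);cv2.imwrite('pics/w3s.png',cv2.resize(a,None,fx=.9,fy=.9))"
```

```text
16.049156509504098 0.0 [502.0777712  184.8656285   22.37581845]
(264, 888, 3)
```

View pics/w3s.png

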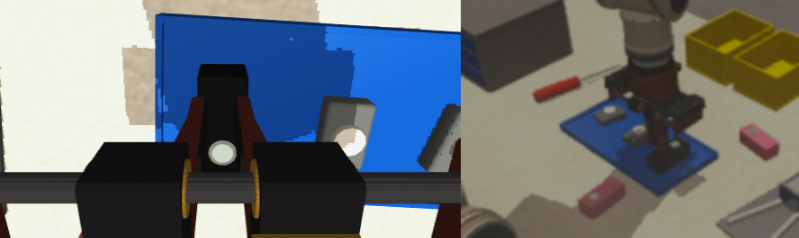

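Run:
```python
from h import *
T=T_tool(); im,P=cloud("wrist"); d=im["depth"]
Q=(np.c_[P.reshape(-1,3),np.ones(P[...,0].size)]@np.linalg.inv(T).T)[:,:3].reshape(384,512,3)
np.set_printoptions(suppress=True,linewidth=200)
print(im["pixels"].shape)
for v in (200,215,230,245,260,280):
    print(v,[tuple(np.round(Q[v,u]).astype(float)) for u in range(200,300,9)])
o=get_obs();print(o["width"])
```

```text
(384, 512, 3)
200 [(np.float64(10.0), np.float64(-31.0), np.float64(14.0)), (np.float64(10.0), np.float64(-25.0), np.float64(13.0)), (np.float64(10.0), np.float64(-19.0), np.float64(14.0)), (np.float64(17.0), np.float64(-12.0), np.float64(-8.0)), (np.float64(17.0), np.float64(-6.0), np.float64(-9.0)), (np.float64(17.0), np.float64(-1.0), np.float64(-7.0)), (np.float64(17.0), np.float64(5.0), np.float64(-8.0)), (np.float64(17.0), np.float64(10.0), np.float64(-8.0)), (np.float64(17.0), np.float64(16.0), np.float64(-7.0)), (np.float64(10.0), np.float64(24.0), np.float64(13.0)), (np.float64(10.0), np.float64(30.0), np.float64(15.0)), (np.float64(10.0), np.float64(36.0), np.float64(13.0))]
215 [(np.float64(-1.0), np.float64(-32.0), np.float64(14.0)), (np.float64(-1.0), np.float64(-25.0), np.float64(14.0)), (np.float64(-0.0), np.float64(-19.0), np.float64(12.0)), (np.float64(11.0), np.float64(-11.0), np.float64(-16.0)), (np.float64(11.0), np.float64(-6.0), np.float64(-17.0)), (np.float64(11.0), np.float64(-1.0), np.float64(-18.0)), (np.float64(11.0), np.float64(5.0), np.float64(-17.0)), (n
[... 2358 characters left out ...]
64(34.0), np.float64(-12.0), np.float64(-125.0)), (np.float64(33.0), np.float64(-10.0), np.float64(-123.0)), (np.float64(34.0), np.float64(-8.0), np.float64(-124.0)), (np.float64(12.0), np.float64(-8.0), np.float64(-89.0)), (np.float64(-33.0), np.float64(-6.0), np.float64(-17.0)), (np.float64(-32.0), np.float64(-1.0), np.float64(-18.0)), (np.float64(-33.0), np.float64(5.0), np.float64(-17.0)), (np.float64(13.0), np.float64(6.0), np.float64(-90.0)), (np.float64(34.0), np.float64(6.0), np.float64(-124.0)), (np.float64(35.0), np.float64(8.0), np.float64(-125.0)), (np.float64(35.0), np.float64(11.0), np.float64(-125.0)), (np.float64(34.0), np.float64(13.0), np.float64(-125.0))]
9.464535475394246
```

Run:
```python
from h import *
T=T_tool(); im,P=cloud("wrist")
Q=(np.c_[P.reshape(-1,3),np.ones(P[...,0].size)]@np.linalg.inv(T).T)[:,:3].reshape(384,512,3)
for u in (222,225,228,231,258,262,266,270):
    print(u,[(v,*np.round(Q[v,u],0).tolist()) for v in range(210,250,3)])
print(get_obs()["width"])
# where TCP projects
M=np.linalg.inv(im["tool_from_camera"])
for p in ([0,0,0],[10,0,0],[10,0,-30]):
    c=M@np.r_[p,1]; print(p,im["cx"]+im["fx"]*c[0]/-c[2],im["cy"]-im["fy"]*c[1]/-c[2])
```

```text
222 [(210, 14.0, -14.0, -17.0), (213, 12.0, -14.0, -16.0), (216, 11.0, -14.0, -18.0), (219, 8.0, -14.0, -17.0), (222, 6.0, -14.0, -16.0), (225, 4.0, -14.0, -16.0), (228, 12.0, -13.0, -39.0), (231, 12.0, -12.0, -43.0), (234, 12.0, -12.0, -47.0), (237, 12.0, -12.0, -51.0), (240, 12.0, -12.0, -54.0), (243, 12.0, -12.0, -57.0), (246, 13.0, -11.0, -61.0), (249, 12.0, -11.0, -63.0)]
225 [(210, 14.0, -12.0, -17.0), (213, 12.0, -12.0, -16.0), (216, 10.0, -12.0, -16.0), (219, 9.0, -12.0, -18.0), (222, 6.0, -12.0, -17.0), (225, 4.0, -13.0, -16.0), (228, 12.0, -11.0, -39.0), (231, 12.0, -11.0, -44.0), (234, 11.0, -11.0, -45.0), (237, 12.0, -11.0, -50.0), (240, 12.0, -10.0, -53.0), (243, 12.0, -10.0, -57.0), (246, 12.0, -10.0, -61.0), (249, 12.0, -10.0, -63.0)]
228 [(210, 14.0, -11.0, -17.0), (213, 12.0, -11.0, -17.0), (216, 10.0, -11.0, -17.0), (219, 8.0, -11.0, -17.0), (222, 6.0, -11.0, -17.0), (225, 4.0, -11.0, -17.0), (228, 12.0, -10.0, -38.0), (231, 12.0, -9.0, -43.0), (234, 12.0, -9.0, -47.0), (237, 12.0, -9.0, -51.0), (240, 12.0, -9.0, -54.0), (243, 12.0, -9.0, -57.0), (246, 12.0, -9.0, -
[... 1294 characters left out ...]
12.0, 10.0, -43.0), (234, 12.0, 10.0, -47.0), (237, 12.0, 10.0, -51.0), (240, 12.0, 10.0, -54.0), (243, 12.0, 9.0, -57.0), (246, 12.0, 9.0, -59.0), (249, 12.0, 9.0, -63.0)]
270 [(210, 14.0, 14.0, -17.0), (213, 12.0, 14.0, -17.0), (216, 10.0, 14.0, -16.0), (219, 8.0, 14.0, -17.0), (222, 6.0, 14.0, -16.0), (225, 4.0, 14.0, -17.0), (228, 2.0, 14.0, -16.0), (231, 12.0, 12.0, -43.0), (234, 12.0, 12.0, -47.0), (237, 12.0, 12.0, -50.0), (240, 12.0, 11.0, -54.0), (243, 12.0, 11.0, -57.0), (246, 12.0, 11.0, -60.0), (249, 12.0, 11.0, -63.0)]
9.002480447761156
[0, 0, 0] 245.88477892129205 221.2543241381392
[10, 0, 0] 245.9097509731837 206.7333760263217
[10, 0, -30] 246.11215969711978 224.93803284606946
```

Run:
```python
from h import *
for c in("side","scene"):
    im,P=cloud(c); X=P.reshape(-1,3)
    m=(abs(X[:,0]-502)<16)&(abs(X[:,1]-185)<28)&(X[:,2]>5)&(X[:,2]<130)
    h,e=np.histogram(X[m][:,2],bins=np.arange(5,131,5)); print(c,list(zip(e[:-1].astype(int).tolist(),h.tolist())))
    b=im["pixels"].reshape(-1,3)[m].astype(int); 
    red=(b[:,2]>b[:,0]+12)&(b[:,2]>b[:,1]+12); print("reddish z",np.percentile(X[m][red][:,2],[0,2,5,20,50]) if red.sum() else None)
```

```text
side [(5, 13), (10, 28), (15, 17), (20, 12), (25, 16), (30, 15), (35, 32), (40, 44), (45, 0), (50, 0), (55, 0), (60, 3), (65, 15), (70, 17), (75, 12), (80, 12), (85, 12), (90, 15), (95, 15), (100, 13), (105, 16), (110, 13), (115, 15), (120, 5), (125, 8)]
reddish z [70.62429928 70.75125405 70.94168621 76.2712198  95.85557456]
scene [(5, 12), (10, 15), (15, 2), (20, 5), (25, 4), (30, 4), (35, 27), (40, 35), (45, 0), (50, 0), (55, 0), (60, 6), (65, 7), (70, 15), (75, 7), (80, 13), (85, 6), (90, 12), (95, 8), (100, 8), (105, 10), (110, 9), (115, 7), (120, 5), (125, 1)]
reddish z [61.91944501 64.5367694  68.3442879  76.07130471 92.45940913]
```

Call:
jog_arm:
  increments: [0,0,0,0,0,-4,60,0,0,0,0,0,0,60,0,0,0,0,0,0,60,0,0,0,0,0,0,60,0,0,0,0,0,0,60,0,0,0,0,0,0,60,0,0,0,0,0,15,60,0,0,0,0,0,12,60,0,0,0,0,0,9,60,0,0,0,0,0,4,60,0,0,0,0,0,1.5,60,0,0,0,0,0,0,60]

```text
t: 6.52
ee_pos: [502.1, 184.9, -15.2]
orientation: [-0.056, 3.141, 0.0]
ft_force: [0.3, -0.7, -0.3]
width: 52.7
grasp_force: 0.0
```

Call:
jog_arm:
  increments: [0,0,0,0,0,0,20,0,0,0,0,0,0,20,0,0,0,0,0,0,20,0,0,0,0,0,0,20]

```text
t: 7.02
ee_pos: [502.2, 184.9, -15.0]
orientation: [-0.056, 3.141, 0.0]
ft_force: [-1.8, -0.4, 3.3]
width: 33.7
grasp_force: 29.9
```

Call:
jog_arm:
  increments: [0,0,0,0,0,-15,20,0,0,0,0,0,-30,20,0,0,0,0,0,-40,20,0,0,0,0,-30,-40,20,0,0,0,-20,-45,-40,20,0,0,0,-25,-45,-30,20,0,0,0,-25,-45,-10,20,0,0,0,-25,-45,0,20,0,0,0,-5,-40,0,20,0,0,0,0,-20,0,20,0,0,0,0,0,0,20]

```text
t: 8.4
ee_pos: [610.5, -81.4, 189.2]
orientation: [0.053, -3.141, -0.0]
ft_force: [0.1, 0.4, -1.0]
width: 33.6
grasp_force: 29.9
```

Run:
```python
from h import *
print(np.round(T_tool(),3)); im,P=cloud("wrist"); cv2.imwrite("pics/w4.png",im["pixels"]); np.save("w4P.npy",P); np.save("w4.npy",im["pixels"])
for t in("handle_top","pointer","mark","fixture","shutter","hood_mouth","channel_mouth","seat"):
    try: print(t,[(np.round(r["centre"],1).tolist(),round(r["p"],2)) for r in models.look_for(t,"wrist")][:2])
    except Exception as e: print(t,e)
for t in("handle_top","mark","pointer"):
    for q in models.regions_of(t,"wrist")[:1]: print(t,q["p"],q["region"].sum(),np.argwhere(q["region"]).mean(0)[::-1])
```

```text
[[-9.99000e-01 -3.40000e-02 -0.00000e+00  6.10523e+02]
 [-3.40000e-02  9.99000e-01  0.00000e+00 -8.13720e+01]
 [ 0.00000e+00  0.00000e+00 -1.00000e+00  1.89230e+02]
 [ 0.00000e+00  0.00000e+00  0.00000e+00  1.00000e+00]]
handle_top [([593.7, -108.3, 57.3], 0.93), ([618.0, -85.5, 244.1], 0.19)]
pointer [([589.7, -104.2, 54.0], 0.92)]
mark [([613.3, -154.9, 47.5], 0.7)]
fixture [([589.7, -103.2, 57.5], 0.2)]
shutter [([588.5, -104.0, 58.8], 0.94)]
hood_mouth [([557.2, -76.3, 6.4], 0.89)]
channel_mouth [([559.6, -77.0, 5.8], 0.61)]
seat [([557.8, -75.7, 10.5], 0.93)]
handle_top 0.69 23546 [248.50781449 109.94784677]
mark 0.71 144 [165.94444444 172.35416667]
pointer 0.61 3217 [225.4392291  151.50885919]
```

View pics/w4.png

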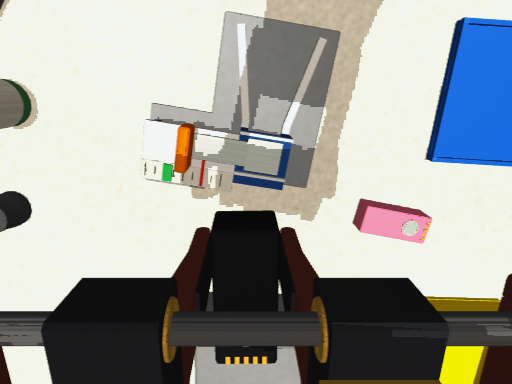

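```bash
cat > fix.py <<'E'
from h import *
from scipy.optimize import least_squares
def fit(px,P,verbose=True):
    hsv=cv2.cvtColor(px,cv2.COLOR_BGR2HSV); H,S,V=cv2.split(hsv); z=P[...,2]
    near=np.hypot(P[...,0]-575,P[...,1]+95)<190
    g=lambda m:P[m&near&np.isfinite(z)]
    orange=g((H>4)&(H<20)&(S>150)&(z>81)&(z<95))
    green=g((H>45)&(H<85)&(S>120)&(z>40)&(z<60))
    red=g(((H<4)|(H>174))&(S>130)&(z>42)&(z<60))
    blue=g((H>98)&(H<130)&(S>90)&(z>44)&(z<56)); floor=g((z>4)&(z<12)&(S<60)); rails=g((z>14.5)&(z<22)&(S<60))
    return dict(orange=orange,green=green,red=red,blue=blue,floor=floor,rails=rails)
E
python3 - <<'E'
from fix import *
np.set_printoptions(suppress=True,precision=1)
D=fit(np.load("w4.npy"),np.load("w4P.npy"))
for k,X in D.items():
    if len(X)>3: print(k,len(X),np.median(X,0),cv2.minAreaRect(X[:,:2].astype(np.float32)))
# rails: model line fit, params cx,cy(of origin), yaw
X=D["rails"][:,:2]
hx=np.median(D["orange"],0)[:2]
def loc(p,X):
    c,s=np.cos(p[2]),np.sin(p[2]); d=X-p[:2]; return np.c_[d[:,0]*c+d[:,1]*s,-d[:,0]*s+d[:,1]*c]
def res(p):
    L=loc(p,X); half=38.5+(L[:,0]+123)*(19-38.5)/93+p[3]; r=(abs(L[:,1])-half)/2
    h=cv2.minAreaRect(D["orange"][:,:2].astype(np.float32))[0]; hl=loc(p,np.array([h]))[0]
    return np.r_[r,30*(hl[0]-2)/2]
best=least_squares(res,[585,-75,-.15,3],loss="soft_l1"); p=best.x; print("fixture",p[:2],np.degrees(p[2]),"railhalf",p[3],"rms",np.median(abs(best.fun))*2)
for k,X2 in D.items():
    L=loc(p,X2[:,:2]); print(k,"local min/med/max",np.percentile(L,[1,50,99],axis=0).round(1).tolist())
np.save("p.npy",p)
E
```

```text
orange 566 [ 582.7 -140.7   85.5] ((583.6467895507812, -141.0944061279297), (11.173589706420898, 43.362998962402344), 82.53800201416016)
green 149 [ 614.1 -163.8   50.7] ((614.3678588867188, -163.75323486328125), (9.302852630615234, 17.839811325073242), 82.61421966552734)
red 66 [ 612.  -126.7   53.2] ((612.814697265625, -127.03608703613281), (2.4172730445861816, 27.369070053100586), 82.95332336425781)
blue 932 [611.4 -58.8  48.9] ((598.6810913085938, -64.76959228515625), (53.49700927734375, 56.09029006958008), 82.81449127197266)
floor 13402 [523.7 -56.2   6.9] ((557.6204833984375, -55.58070373535156), (267.288330078125, 206.3874053955078), 79.10861206054688)
rails 1575 [517.5 -41.9  16.9] ((576.7515869140625, -29.641845703125), (250.29493713378906, 106.4444808959961), 15.66978645324707)
fixture [591.3 -64.3] -7.173748067934044 railhalf 4.323159704806746 rms 2.092005623178343
orange local min/med/max [[-19.3, -82.6], [0.9, -76.9], [22.7, -71.9]]
green local min/med/max [[26.5, -100.4], [35.3, -96.0], [43.8, -91.4]]
red local min/med/max [[15.6, -60.8], [28.4, -59.6], [42.9, -58.4]]
blue local min/med/max [[-20.6, -25.8], [20.4, 7.8], [35.1, 26.7]]
floor local min/med/max [[-133.0, -121.5], [-68.1, -1.6], [38.2, 60.7]]
rails local min/med/max [[-121.9, -44.5], [-74.9, 19.7], [-21.5, 44.5]]
```

Call:
jog_arm:
  increments: [0,0,0,25,7,0,20,0,0,0,40,11,0,20,0,0,0,40,11,10,20,0,0,3,24.6,7.1,30,20,0,0,3,0,0,40,20,0,0,3.3,0,0,40,20,0,0,0,0,0,30,20,0,0,0,0,0,9,20,0,0,0,0,0,0,20]

```text
t: 10.12
ee_pos: [480.5, -49.3, 30.1]
orientation: [-0.199, -3.135, -0.0]
ft_force: [0.6, 0.6, -0.8]
width: 33.6
grasp_force: 29.9
```

Run:
```python
from h import *
from fix import *
np.set_printoptions(suppress=True,precision=2)
T=T_tool(); print(T); im,P=cloud("wrist"); px=im["pixels"]; cv2.imwrite("pics/w5.png",px)
p=np.load("p.npy"); p[2]=np.radians(-7.3)
def loc(X):
    c,s=np.cos(p[2]),np.sin(p[2]); d=X-p[:2]; return np.c_[d[:,0]*c+d[:,1]*s,-d[:,0]*s+d[:,1]*c]
print("tcp local",loc(T[:2,3][None]),"tool yaw",np.degrees(np.arctan2(-T[0,1],T[1,1])))
# held module top: dark pts at tool z approx -55 (38-17)
Q=(np.c_[P.reshape(-1,3),np.ones(P[...,0].size)]@np.linalg.inv(T).T)[:,:3]
m=(abs(Q[:,1])<22)&(Q[:,2]>-62)&(Q[:,2]<-46)&(abs(Q[:,0])<70); X=Q[m]; print(m.sum(),np.percentile(X,[0,1,10,50,90,99,100],axis=0))
D=fit(px,P)
for k in("blue","rails","orange"):
    X=D[k]; 
    if len(X)>5: print(k,np.median(X[:,2]),np.percentile(loc(X[:,:2]),[1,50,99],axis=0))
R_=loc(D["rails"][:,:2])
for a in(-110,-100,-90,-80):
    s=R_[abs(R_[:,0]-a)<5]; 
    if len(s): print(a,s[s[:,1]>0][:,1].mean() if (s[:,1]>0).any() else None,s[s[:,1]<0][:,1].mean() if (s[:,1]<0).any() else None,len(s))
```

```text
[[ -0.99   0.13  -0.   480.46]
 [  0.13   0.99   0.   -49.32]
 [  0.    -0.    -1.    30.13]
 [  0.     0.     0.     1.  ]]
tcp local [[-111.84    0.73]] tool yaw -7.267928155937
7372 [[-63.34 -21.95 -61.99]
 [-61.14 -19.72 -60.67]
 [-53.85 -15.06 -54.72]
 [ -5.08  -0.76 -53.84]
 [ 14.53  13.59 -52.72]
 [ 17.19  19.53 -47.14]
 [ 17.86  21.95 -46.  ]]
blue 48.647695900076144 [[-21.8  -25.9 ]
 [ -9.18  22.14]
 [  1.58  26.99]]
rails 16.829257020499455 [[-123.4   -45.47]
 [-106.37  -24.48]
 [ -34.81   45.39]]
orange 85.02345839012423 [[-124.47  -25.04]
 [-123.71    1.66]
 [ -49.54   24.87]]
-110 39.88965213292745 -40.006629378591164 342
-100 38.45204814856263 -38.669010241099976 274
-90 39.01071767941012 -39.23975922945614 65
```

View pics/w5.png

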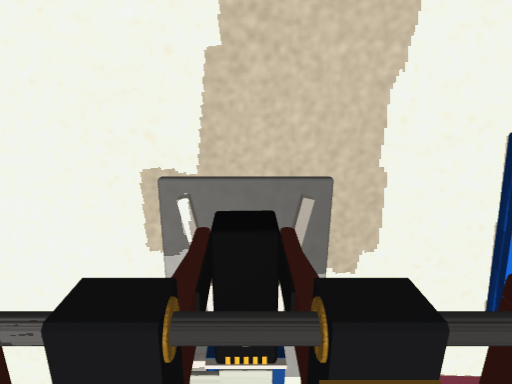

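Call:
jog_arm:
  increments: [0,0,0,0,0,15,20,0,0,0,0,0,15,20,0,0,0,0,0,9,20,0,0,0,0,0,4,20,0,0,0,0,0,1.5,20,0,0,0,0,0,0,20,0,0,0,0,0,0,20]

```text
t: 11.05
ee_pos: [480.6, -49.3, -14.1]
orientation: [0.199, 3.135, -0.0]
ft_force: [0.1, -0.0, -0.3]
width: 34.1
grasp_force: 29.9
```

Call:
jog_arm:
  increments: [0,0,0,0,0,0.7,20,0,0,0,0,0,0,20,0,0,0,0,0,0,20]

```text
t: 11.42
ee_pos: [480.4, -49.3, -15.1]
orientation: [0.199, 3.135, -0.0]
ft_force: [-0.3, 0.3, -1.2]
width: 33.5
grasp_force: 29.9
```

Call:
jog_arm:
  increments: [0,0,0,-8,0,0,20,0,0,0,-12,0,0,20,0,0,0,-12,0,0,20,0,0,0,-12,0,0,20,0,0,0,-6,0,0,20,0,0,0,0,0,0,20]

```text
t: 12.18
ee_pos: [530.3, -55.7, -15.2]
orientation: [0.199, 3.135, -0.0]
ft_force: [-0.6, -0.0, -1.0]
width: 33.5
grasp_force: 29.9
```

Call:
jog_arm:
  increments: [0,0,0,-5,0,0,20,0,0,0,-6,0,0,20,0,0,0,-6,0,0,20,0,0,0,-3,0,0,20,0,0,0,-2,0,0,20,0,0,0,0,0,0,20]

```text
t: 12.92
ee_pos: [551.8, -58.4, -15.1]
orientation: [-0.199, -3.135, 0.0]
ft_force: [0.5, 0.0, -2.0]
width: 34.1
grasp_force: 29.9
```

Call:
jog_arm:
  increments: [0,0,0,-1,0,0,20,0,0,0,-0.7,0,0,20,0,0,0,-0.5,0,0,20,0,0,0,0,0,0,20]

```text
t: 13.42
ee_pos: [553.9, -58.7, -15.1]
orientation: [-0.199, -3.135, 0.0]
ft_force: [0.2, -0.2, -1.4]
width: 33.5
grasp_force: 29.9
```

Call:
jog_arm:
  increments: [0,0,0,-0.7,0,0,20,0,0,0,-0.7,0,0,20,0,0,0,0,0,0,20]

```text
t: 13.8
ee_pos: [554.0, -58.7, -15.4]
orientation: [-0.199, -3.133, -0.0]
ft_force: [-5.1, 0.7, 1.6]
width: 33.2
grasp_force: 29.9
```

Call:
jog_arm:
  increments: [0,0,0,-0.8,0,0.5,20,0,0,0,0,0,0,20,0,0,0,0,0,0,45,0,0,0,0,0,0,45,0,0,0,0,0,0,45,0,0,0,0,0,0,45,0,0,0,0,0,-10,45,0,0,0,0,0,-30,45,0,0,0,0,0,-40,45,0,0,0,0,0,-50,45,0,0,0,0,0,-60,45,0,0,0,0,0,-10,45]

```text
t: 15.3
ee_pos: [558.9, -59.3, 189.5]
orientation: [0.199, 3.127, -0.001]
ft_force: [-0.5, -0.4, -0.0]
width: 39.6
grasp_force: 0.0
```

Run:
```python
from fix import *
np.set_printoptions(suppress=True,precision=1)
T=T_tool(); print(T[:3,3]); im,P=cloud("wrist"); px=im["pixels"]; cv2.imwrite("pics/w6.png",px)
p=np.load("p.npy"); p[2]=np.radians(-7.3)
def loc(X):
    c,s=np.cos(p[2]),np.sin(p[2]); d=X-p[:2]; return np.c_[d[:,0]*c+d[:,1]*s,-d[:,0]*s+d[:,1]*c]
V=px.max(2); z=P[...,2]; m=(V<70)&(z>30)&(z<42); L=P[m]; l=loc(L[:,:2]); k=(abs(l[:,1])<30)&(l[:,0]>-90)&(l[:,0]<-22)
print("module tail",k.sum(),np.median(L[k][:,2]),np.percentile(l[k],[1,50,99],axis=0),cv2.minAreaRect(l[k].astype(np.float32)))
D=fit(px,P)
for n in("blue","orange","red","green"):
    X=D[n]
    if len(X)>5: r=cv2.minAreaRect(X[:,:2].astype(np.float32)); print(n,len(X),np.median(X[:,2]),r, loc(np.array([r[0]])))
```

```text
[558.9 -59.3 189.5]
module tail 945 36.77268879492948 [[-54.7 -17. ]
 [-39.3   0.2]
 [-22.5  16.7]] ((-38.386940002441406, -0.19890594482421875), (32.863712310791016, 33.714908599853516), 0.7008179426193237)
blue 801 48.81985681219021 ((598.693603515625, -64.87930297851562), (53.355892181396484, 56.99522399902344), 82.70195770263672) [[7.4 0.3]]
orange 483 85.38629370429311 ((583.2429809570312, -141.10858154296875), (11.287552833557129, 42.634864807128906), 82.14234924316406) [[  1.8 -77.3]]
red 36 53.260627461273145 ((608.0885009765625, -126.5475082397461), (2.2609264850616455, 17.9234561920166), 81.99400329589844) [[ 24.6 -59.7]]
green 118 50.954391187270744 ((614.2662963867188, -163.79429626464844), (8.71479320526123, 18.528156280517578), 83.40548706054688) [[ 35.4 -95.8]]
```

View pics/w6.png

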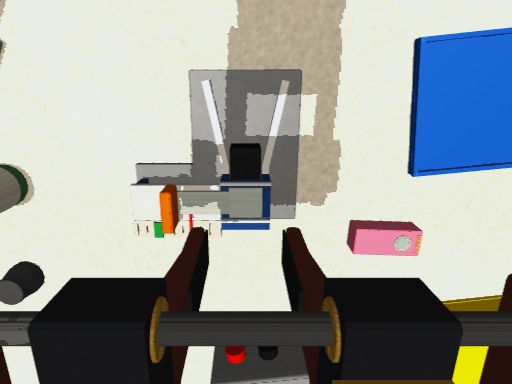

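Run:
```python
from fix import *
np.set_printoptions(suppress=True,precision=1)
p=np.load("p.npy"); p[2]=np.radians(-7.3)
def loc(X):
    c,s=np.cos(p[2]),np.sin(p[2]); d=X-p[:2]; return np.c_[d[:,0]*c+d[:,1]*s,-d[:,0]*s+d[:,1]*c]
for c in("scene","wrist"):
    im,P=cloud(c); X=P.reshape(-1,3); X=X[np.isfinite(X).all(1)]
    l=loc(X[:,:2]); k=(l[:,1]<-130)&(l[:,1]>-330)&(abs(l[:,0])<150)&(X[:,2]>(60 if c=="wrist" else 45))&(X[:,2]<150)
    if k.sum()>5: print(c,k.sum(),np.percentile(np.c_[l[k],X[k][:,2]],[1,50,99],axis=0))
# gripper body lower face in tool frame via scene cloud
T=T_tool(); im,P=cloud("scene"); X=P.reshape(-1,3); X=X[np.isfinite(X).all(1)]
Q=(np.c_[X,np.ones(len(X))]@np.linalg.inv(T).T)[:,:3]; 
for a in range(-160,-30,10):
    k=(abs(Q[:,0])<60)&(abs(Q[:,1])<110)&(Q[:,2]>=a)&(Q[:,2]<a+10); print(a,k.sum(),np.percentile(Q[k],[2,98],axis=0).round().tolist() if k.sum()>3 else "")
```

```text
scene 220 [[ -24.2 -301.    46.6]
 [   3.5 -275.6   85.2]
 [  23.5 -261.3  131.7]]
-160 151 [[-34.0, -79.0, -160.0], [24.0, 91.0, -151.0]]
-150 138 [[-33.0, -75.0, -149.0], [22.0, 89.0, -140.0]]
-140 138 [[-34.0, -75.0, -140.0], [27.0, 83.0, -130.0]]
-130 88 [[-33.0, -76.0, -130.0], [29.0, 83.0, -120.0]]
-120 8 [[-11.0, -23.0, -120.0], [6.0, 80.0, -111.0]]
-110 16 [[-12.0, -33.0, -109.0], [9.0, 37.0, -101.0]]
-100 24 [[-13.0, -32.0, -99.0], [-2.0, 35.0, -90.0]]
-90 19 [[-12.0, -26.0, -90.0], [-2.0, 33.0, -82.0]]
-80 24 [[-12.0, -27.0, -79.0], [8.0, 32.0, -70.0]]
-70 35 [[-12.0, -26.0, -70.0], [10.0, 32.0, -60.0]]
-60 30 [[-12.0, -27.0, -60.0], [11.0, 31.0, -51.0]]
-50 30 [[-12.0, -25.0, -50.0], [11.0, 31.0, -41.0]]
-40 1
```

Call:
jog_arm:
  increments: [0,0,0,-15,-35,0,45,0,0,0,-15,-32,20,45,0,0,0,-4.8,-10.3,40,45,0,0,0,0,0,40,45,0,0,0,0,0,30,45,0,0,0,0,0,8,45,0,0,0,0,0,0,45]

```text
t: 16.38
ee_pos: [580.1, -139.8, 45.3]
orientation: [-0.199, -3.133, -0.001]
ft_force: [0.0, -0.4, -0.2]
width: 39.4
grasp_force: 0.0
```

Run:
```python
from fix import *
np.set_printoptions(suppress=True,precision=1)
T=T_tool(); print(T); im,P=cloud("wrist")
D=fit(im["pixels"],P); X=D["orange"]; r=cv2.minAreaRect(X[:,:2].astype(np.float32)); print(len(X),r,np.linalg.inv(T)@np.r_[r[0],87,1])
```

```text
[[  -1.     0.1   -0.   580.1]
 [   0.1    1.     0.  -139.8]
 [   0.     0.    -1.    45.3]
 [   0.     0.     0.     1. ]]
1636 ((576.4141845703125, -135.0930633544922), (48.20143508911133, 47.494407653808594), 24.83864974975586) [  4.3   4.2 -41.6   1. ]
```

Call:
jog_arm:
  increments: [0,0,0,-3,0,8,45,0,0,0,0,0,8,45,0,0,0,0,0,4,45,0,0,0,0,0,0,45,0,0,0,0,0,0,5,0,0,0,0,0,0,5,0,0,0,0,0,0,5,0,0,0,0,0,0,5,0,0,0,0,0,0,5]

```text
t: 17.55
ee_pos: [584.0, -140.8, 26.6]
orientation: [0.199, 3.135, -0.001]
ft_force: [-0.4, -2.9, 1.4]
width: 11.9
grasp_force: 30.0
```

Call:
jog_arm:
  increments: [0,0,0,0,-4,0,5,0,0,0,0,-6,0,5,0,0,0,0,-6,0,5,0,0,0,0,-6,0,5,0,0,0,0,-6,0,5,0,0,0,0,-5,0,5,0,0,0,0,-3.2,0,5,0,0,0,0,0,0,5,0,0,0,0,0,0,5]

```text
t: 18.68
ee_pos: [579.5, -175.6, 26.5]
orientation: [0.2, 3.135, 0.002]
ft_force: [1.0, 7.3, 2.7]
width: 11.9
grasp_force: 30.0
```

Run:
```python
from fix import *
np.set_printoptions(suppress=True,precision=1)
p=np.load("p.npy"); p[2]=np.radians(-7.3)
def loc(X):
    c,s=np.cos(p[2]),np.sin(p[2]); d=X-p[:2]; return np.c_[d[:,0]*c+d[:,1]*s,-d[:,0]*s+d[:,1]*c]
T=T_tool(); print(loc(T[:2,3][None]))
V=[]
for c in("wrist","scene","side"):
    im,P=cloud(c); px=im["pixels"]; D=fit(px,P)
    for n in("red","green"):
        X=D[n]; 
        if len(X): print(c,n,len(X),np.median(loc(X[:,:2]),0))
    if c=="wrist": cv2.imwrite("pics/w7.png",px); print([ (t,np.round(loc(np.array([models.look_for(t,c)[0]["centre"][:2]])),1)) for t in("pointer","mark") if models.look_for(t,c)])
    else: V.append(px)
i,j=[np.argwhere((lambda D:D)(np.ones((1,1))))]*2
im,P=cloud("side"); d=np.nansum((P-[600,-150,50])**2,-1); d[np.isnan(P[...,0])]=1e9; v,u=np.unravel_index(d.argmin(),d.shape)
v=min(max(v,60),324);u=min(max(u,80),432)
cv2.imwrite("pics/s7.png",np.hstack([cv2.resize(im["pixels"][v-60:v+60,u-60:u+60],(390,390),interpolation=2),cv2.resize(cv2.imread("pics/w7.png"),(400,390))]))
```

```text
[[   2.4 -111.9]]
[('pointer', array([[  1. , -68.9]]))]
```

View pics/s7.png

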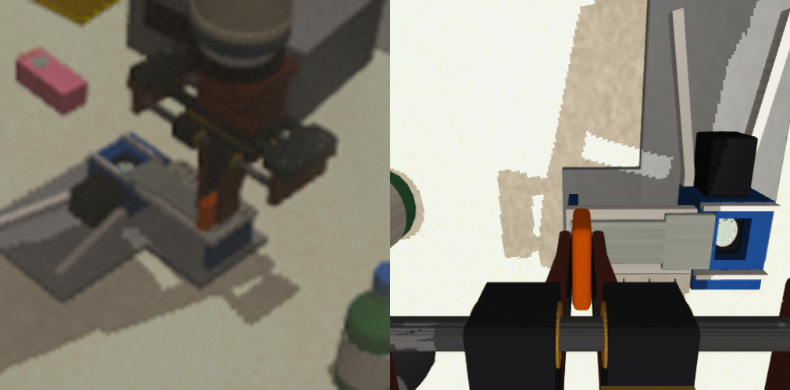

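Call:
jog_arm:
  increments: [0,0,0,0,-1,0,5,0,0,0,0,0,0,5,0,0,0,0,0,0,5,0,0,0,0,0,0,5]

```text
t: 19.52
ee_pos: [579.4, -176.5, 26.5]
orientation: [0.2, 3.135, 0.002]
ft_force: [1.6, 7.0, 2.7]
width: 12.1
grasp_force: 30.0
```

Run:
```python
from fix import *
np.set_printoptions(suppress=True,precision=2)
p=np.load("p.npy"); p[2]=np.radians(-7.3)
def loc(X):
    c,s=np.cos(p[2]),np.sin(p[2]); d=X-p[:2]; return np.c_[d[:,0]*c+d[:,1]*s,-d[:,0]*s+d[:,1]*c]
T=T_tool(); print("tcp",loc(T[:2,3][None]))
im,P=cloud("wrist"); H,S,V=cv2.split(cv2.cvtColor(im["pixels"],cv2.COLOR_BGR2HSV)); z=P[...,2]
m=(H>4)&(H<20)&(S>150)&(z>80)&(z<92); X=P[m]; l=loc(X[:,:2]); k=(l[:,0]<26)&(l[:,0]>-24)&(abs(l[:,1]+113)<15)
print(k.sum(),np.median(X[k][:,2]),cv2.minAreaRect(l[k].astype(np.float32)),np.percentile(l[k],[2,50,98],axis=0))
k2=(V<70)&(z>30)&(z<42); l=loc(P[k2][:,:2]); k=(abs(l[:,1])<30)&(l[:,0]>-90)&(l[:,0]<-22); print("module",np.percentile(l[k],[1,50,99],axis=0))
o=get_obs(); print(o["t"],o["ft_force"],o["grasp_force"])
```

```text
tcp [[   2.47 -112.81]]
2150 85.58156299729895 ((0.9318275451660156, -116.55817413330078), (27.44035530090332, 42.805381774902344), 74.36473083496094) [[ -19.26 -122.79]
 [  -1.88 -113.67]
 [  21.61 -105.55]]
module [[-54.76 -17.44]
 [-39.34  -2.22]
 [-22.39  15.75]]
19.575 [1.72 6.96 3.48] 30.001725554466248
```

```bash
python3 -c "
from workcell import job
print(job.close_job())"
```

```text
the job is handed in; nothing more can be done
None
```

The job is handed in, with no verdict returned: by my measurements the module is home under the hood, and the shutter is held with its pointer about 0.2 mm from the green clip's middle (worked out from the handle, since the gripper hid the pointer).

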